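# Lock both microphone switches in on the sing-along console

### The job

The sing-along console has two red push-push switches, one per microphone: one click locks a switch in (on), the next click lets it spring out again (off), and they look much alike from a distance. Feel each switch and leave both locked in, without ever letting out one that is already in; do not disturb the mug, the chess king, the card box or the microphone.

Things in the scene. Friction and masses are not known exactly. Their poses are not given: they have to be found in the camera images.
- console: grey wedge-shaped console fixed to the table, 200 deep x 300 wide mm; origin at the centre of its underside, x to its back, y along its width, z up. Its front (-x) is 35 high; the panel rises from there at 35 degrees to 126 high at x = +30, where an upright black lyric screen stands, 20 thick, 300 wide, its top at 300. Knobs and faders low on the panel are only for show
- light_bar (a point): middle of the front edge of the aluminium light bar on the screen, 260 wide, sticking 22 forward of the screen's face, from 252 to 272 above the table; it overhangs the switches, so the tool must lean with the slope. Axes as the console's
- switch_a_bezel (a point): centre of the top of the first switch's round black ring (radius 24.5, 6 thick) high on the sloping panel, 25 below the screen along the slope. Axes: z outward along the switch's axis (normal to the panel, 35 degrees from vertical), y along the row, x up the slope. The two switches sit 120 apart; either may be on either side
- switch_a_top (a point): centre of the top of the first switch's flat red cap (40 diameter); moves with it. The cap top stands 16 above the ring when out, about 10 when locked in, 3.8 when bottomed. Its spring takes 3 N to start moving, about 5 N from the locked depth and 6.6 N at the bottom, more if pushed fast (15 N s/m); a push of 2 N moves the cap in neither state
- switch_a (a joint): depth of the first cap from fully out, m: 0 out (off), about 0.006 locked in (on), 0.0122 bottomed. A click goes past 0.0116, nearly to the bottom, at 30 mm/s or slower (a slammed cap may not catch) and is let go: the cap then locks if it was out, or springs fully out if it was locked. A push short of 0.0105 changes nothing. It may start in or out
- switch_b_bezel (a point): the same point on the second switch's ring
- switch_b_top (a point): the same point on the second switch's cap
- switch_b (a joint): the same for the second switch
- mug: blue mug, 80 diameter x 95 high, loose bystander; origin under its centre
- chess_king: wooden chess king, 38 diameter x 95 high, loose bystander; origin under its centre
- card_box: green card box 90 x 64 x 20, loose bystander; origin under its centre
- microphone: microphone on a round desk stand, base 100 diameter, 209 high, loose bystander; origin under its centre

How it is judged:
By the outcome, as a careful person would: the job done as asked, in the order asked, and still so for the second after the job is handed in, with the robot touching nothing.
It also fails if it takes over 54 s, if anything falls off the work surface, if the arm or the gripper's body presses on something with over 40 N, if the wrist force passes 120 N, or if a joint passes its speed limit or range.

### The arm

A 6-joint arm with a two-finger parallel gripper is mounted at the origin on the work surface. World frame = base frame: x ahead of the robot, y to its left, z up, the work surface at z = 0. Lengths are in mm, angles in rad, forces in N, time in s.
With the tool pointing down it reaches from about 350 to 775 mm from the base axis. Payload 7.3 kg.
Tool frame: the origin (TCP) lies at the very end of the fingers, on their centre line; the grasp point (between the pads) lies 19 mm behind it; z points along the fingers, y is the line along which they close (so a half turn about z gives the same grasp; the last joint's range is limited). The gripper opens to 92 mm and grips with 3 to 60 N. Pads are 19 mm wide; open, the fingers measure 130 mm over their backs; the gripper's body (75 mm by 190 mm) begins 47 mm behind the grasp point.
Start: joints at [0.998, 0.342, 1.524, -0, 1.275, -0.146], TCP at [217.317, 477.931, 226.741] pointing down, gripper open.
Joint ranges: [-2.53, 2.53], [-0.77, 2.02], [0.04, 2.7], [-1, 4.14], [0.28, 2.66], [-3.11, 3.11]. Speed limits (rad/s): [2.57, 2.57, 3.14, 3.14, 3.14, 3.14].

### API

Orientations are given as [roll, pitch, yaw] about the fixed x, y, z axes, in that order (R = Rz(yaw) Ry(pitch) Rx(roll)).
In Python, from plant import get_obs, vision, workorder gives the robot as it stands.
- The arm moves only by the shell command python3 -m pendant 'ROWS' [OPENING]. ROWS is a JSON object of lists of equal length, an entry for each row: "dp": the shift along the tool's x, y, z in m, a list of three; "rotation": the turn, a rotation vector about the tool's x, y, z in rad, a list of three. A call has 1 to 8 rows; each row is the pose to reach, as a shift and turn from the pose commanded when the call began, along the tool's axes at that moment; what a row does not reach only later rows make up. A row lasts 1/8 s, in which the tool goes at most 62.5 mm and 10.7 degrees, less where a joint would pass 70% of its speed; a pose out of reach is approached as far as the arm can. A call with a gripper value outside its range is refused whole. OPENING is the finger opening in m, from 0 to 0.0918, set as the call begins (- or left out, the last holds). The fingers move at their own pace and stop on an object; the grip force is fixed at half the most. Time passes only in rows, so rows that repeat a pose let the fingers close. It gives the time, the measured TCP pose, the force, the opening and the grip force at its end, in the units of the state.
- get_obs(): the state, without advancing time (a new reading comes with each control period).
- vision.capture(name): name is "scene" or "side" or "wrist"; returns a dict with "pixels" (400x640x3 uint8, red, green, blue), "vfov" (degrees; the focal length in pixels is half the picture's height over the tangent of half this angle, whatever the lens; pixels are square), "cx", "cy" (the principal point, pixels), "pose" (4x4, takes a point from camera to world coordinates); the wrist camera has in their place "T_tool_cam" (4x4, takes a point from camera to tool coordinates, whose origin is the TCP and whose axes are the flange's). Camera axes: x right, y up, looking along -z (the intrinsics and any distortion apply to the point x, -y, -z); pixel columns grow to the right and rows downward; lengths in mm; the calibration is good to about 2 mm. A picture is of the moment at which its call begins: read the wrist's pose just before it. There is no depth.
- workorder.close_job(): hands the job in; it is judged then, once.
The state is a dict: "time": time; "joint_positions": joint angles; "dq": joint speeds; "tau": joint torques, N m; "tool_pos": TCP position; "tcp_rot": TCP orientation; "contact_force": force on the tool from outside, world axes, zero at the start; "moment": the same for the moment, N m; "grip_width": finger opening in mm; "finger_force": force on a finger pad.
Only numpy, scipy, OpenCV 4.12 (cv2) and the standard library are available. Lean on these libraries where they do the work, as an engineer would, in place of code of your own. Each camera call takes 0.05 s, during which the arm holds its last target. There are 200 camera calls.

## Working session

There is one attempt and no reset: what is moved stays moved. The work goes in short steps, Python scripts to look and compute and a shell command to move; the robot and the scene stay as the last step left them, time stands still between calls to the robot, and variables do not carry over. Pictures are saved under pics/ and viewed, at most 10 in all, crops included, and the job is handed in when it is done.

```bash
ls; mkdir -p pics; python3 - <<'E'
from plant import get_obs, vision
import cv2,numpy as np
o=get_obs();print(o)
for n in("scene","side"):
    c=vision.capture(n);cv2.imwrite(f"pics/{n}0.png",c["pixels"][:,:,::-1])
    print(n,{k:(v if k!='pixels' else 0) for k,v in c.items()})
E
```

```text
pics
{'time': 0.0, 'joint_positions': array([ 9.98004332e-01,  3.42717644e-01,  1.52500460e+00,  1.51496125e-05,
        1.27538446e+00, -1.45985727e-01]), 'dq': array([-0.00122676, -0.00012622, -0.00071741, -0.0005385 ,  0.00136962,
       -0.00102611]), 'tau': array([-2.17952487e-05, -4.31239700e+01, -2.44218493e+01,  7.19089690e-02,
        5.59267402e-02, -9.50873232e-05]), 'tool_pos': array([217.08338432, 477.58089103, 226.05192677]), 'tcp_rot': array([-3.14009681e+00, -2.34578773e-04,  2.71478179e+00]), 'contact_force': array([-0.58145642,  0.35233435,  0.58981759]), 'moment': array([ 0.01992348,  0.05296939, -0.01459036]), 'finger_force': 0.0, 'grip_width': 91.82269645620367}
scene {'pixels': 0, 'vfov': 51.824577254234086, 'cx': 321.6584441364745, 'cy': 198.35642792005444, 'pose': array([[ 8.24039090e-01, -4.38334630e-01,  3.58918277e-01,
         8.63376571e+02],
       [ 5.66360917e-01,  6.21765928e-01, -5.40964363e-01,
        -4.47424018e+02],
       [ 1.39602580e-02,  6.49053067e-01,  7.60615033e-01,
         8.57739833e+02],
       [ 0.00000000e+00,  0.00000000e+00,  0.00000000e+00,
         1.00000000e+00]])}
side {'pixels': 0, 'vfov': 55.758899843289804, 'cx': 318.89472707467417, 'cy': 195.8822518833762, 'pose': array([[ 9.33682529e-01,  2.30734009e-01, -2.73859000e-01,
         2.97724242e+02],
       [-3.58044460e-01,  6.15189626e-01, -7.02385855e-01,
        -6.09892551e+02],
       [ 6.41091145e-03,  7.53859099e-01,  6.57004840e-01,
         7.65182497e+02],
       [ 0.00000000e+00,  0.00000000e+00,  0.00000000e+00,
         1.00000000e+00]])}
```

View pics/scene0.png

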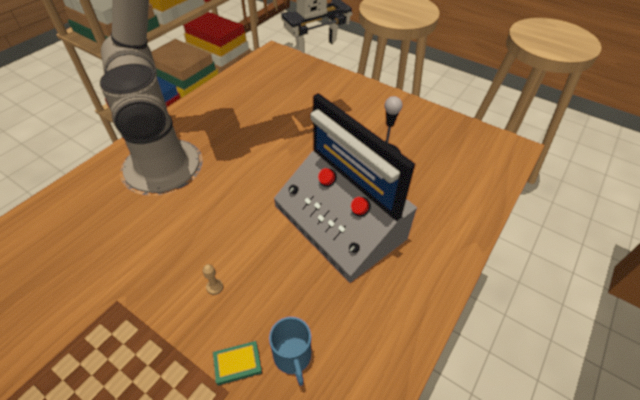

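View pics/side0.png

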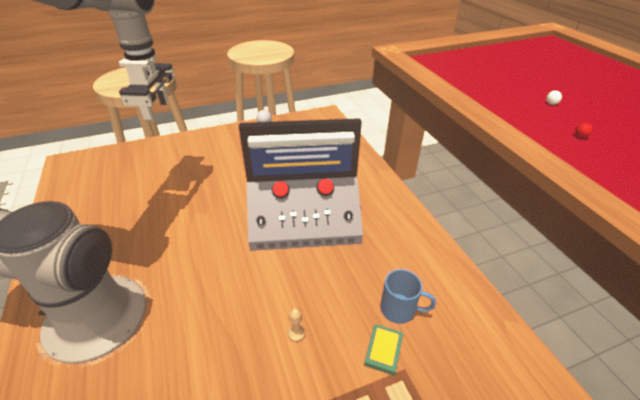

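The scene view has caps at (327,177) and (360,206). The side view has caps at (281,189) and (326,186), and its console front corners are near (249,244) and (361,241). I'll fit the console pose to these points.

```bash
cat > h.py <<'E'
import numpy as np,cv2
from scipy.optimize import least_squares
from scipy.spatial.transform import Rotation as Rn
def proj(c,P,T=None):
    T=c["pose"] if T is None else T
    p=(np.atleast_2d(P)-T[:3,3])@T[:3,:3]; f=200/np.tan(np.radians(c["vfov"]/2))
    return np.c_[c["cx"]+f*p[:,0]/-p[:,2], c["cy"]+f*p[:,1]/p[:,2]]
def reds(px,lo=30):
    h=cv2.cvtColor(px,cv2.COLOR_RGB2HSV)
    m=(((h[...,0]<6)|(h[...,0]>174))&(h[...,1]>190)&(h[...,2]>90)).astype(np.uint8)
    n,l,s,c=cv2.connectedComponentsWithStats(m)
    return [(s[i,4],*s[i,:4],*c[i].round(1)) for i in range(1,n) if s[i,4]>lo]
def W(q,P):
    a=q[2];R=np.array([[np.cos(a),-np.sin(a),0],[np.sin(a),np.cos(a),0],[0,0,1]])
    return np.atleast_2d(P)@R.T+[q[0],q[1],0]
E
python3 - <<'E'
from plant import vision
from h import *
cs={n:vision.capture(n) for n in("scene","side")}
for n in cs:
    print(n,[tuple(map(float,r)) for r in reds(cs[n]["pixels"])])
    im=cs[n]["pixels"][90:290,230:430,::-1]
    cv2.imwrite(f"pics/{n}1.png",cv2.resize(im,None,fx=3,fy=3,interpolation=cv2.INTER_CUBIC))
a=cv2.imread("pics/scene1.png");
E
```

```text
scene [(1158.0, 185.0, 13.0, 59.0, 33.0, 213.9, 28.6), (41.0, 166.0, 96.0, 13.0, 10.0, 172.0, 100.4), (194.0, 319.0, 169.0, 16.0, 16.0, 326.2, 176.4), (220.0, 352.0, 197.0, 16.0, 18.0, 359.5, 205.6)]
side [(19040.0, 413.0, 36.0, 227.0, 175.0, 558.7, 102.4)]
```

View pics/scene1.png

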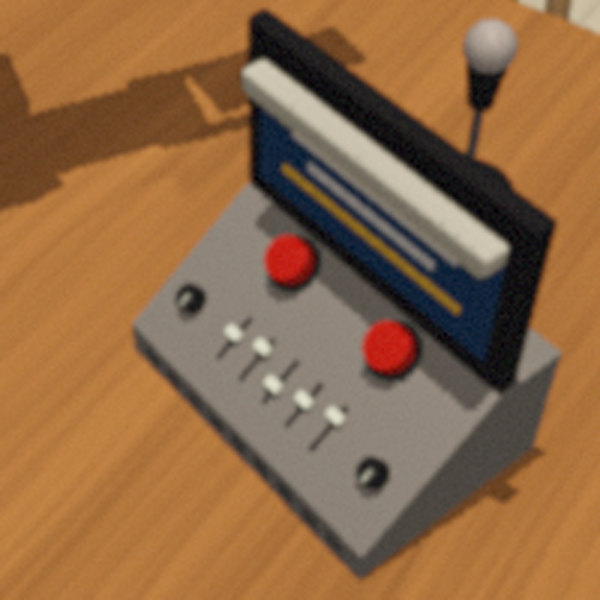

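View pics/side1.png

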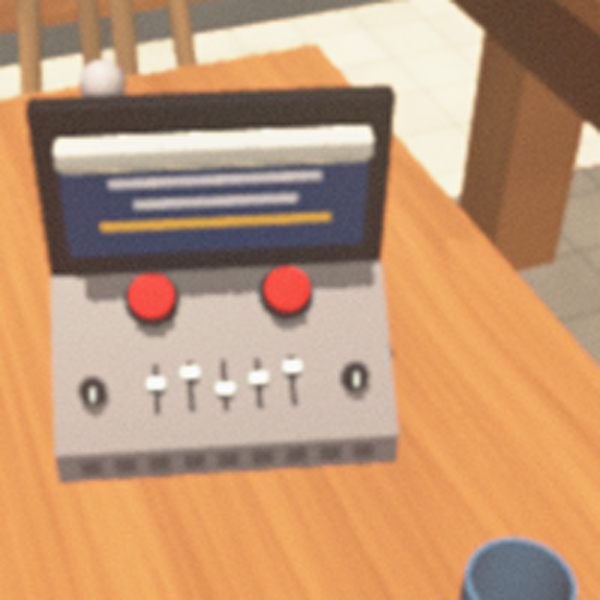

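```bash
python3 - <<'E'
from plant import vision
from h import *
c={n:vision.capture(n) for n in("scene","side")}
m={"scene":[((-100,150,35),(136,330)),((-100,-150,35),(357,555)),((-100,-150,0),(362,578)),((30,-150,126),(512,388)),((30,150,126),(252,183)),((8,130,272),(246,72)),((8,-130,252),(483,279))],
"side":[((-100,150,35),(57,458)),((-100,-150,35),(396,437)),((-100,150,0),(60,481)),((-100,-150,0),(396,460)),((30,150,126),(50,275)),((30,-150,126),(380,262)),((8,130,252),(56,170)),((8,-130,252),(374,156))]}
caps={"scene":[(290,261),(390,348)],"side":[(152,296),(287,289)]}
px=lambda u:(np.array(u)-1)/3+[230,90]
s=np.radians(35);n=np.array([-np.sin(s),0,np.cos(s)])
bez=np.array([30-25*np.cos(s),0,126-25*np.sin(s)])+6*n
def res(q,full=0):
    r=[]
    for k in m: r.append(proj(c[k],W(q,[a for a,_ in m[k]]))-px([b for _,b in m[k]]))
    for k in caps: r.append(proj(c[k],W(q,[bez+[0,q[3]+60*g,0]+n*(16-q[5-(g>0)]) for g in(1,-1)]))-px(caps[k]))
    return np.vstack(r) if full else np.vstack(r).ravel()
f=least_squares(res,[450,250,1.5,0,3,3],loss="soft_l1");q=f.x
print(q.round(3));print(res(q,1).round(1).tolist())
for g in(1,-1): print("bez",W(q,bez+[0,q[3]+60*g,0]).round(1),"outcap",W(q,bez+[0,q[3]+60*g,0]+16*n).round(1))
a=q[2];nw=np.array([-np.sin(s)*np.cos(a),-np.sin(s)*np.sin(a),np.cos(s)]);print("n",nw.round(3),"row",[-np.sin(a),np.cos(a)])
E
```

```text
[540.104 124.906   1.293   0.945  14.776  15.741]
[[-1.4, -3.0], [1.5, -0.2], [-1.1, -0.2], [-4.4, 2.5], [-1.6, -0.7], [-1.9, -2.2], [-0.0, 0.1], [-0.2, -1.6], [1.5, -1.6], [0.3, -0.3], [0.4, -0.3], [0.6, 0.5], [1.2, -0.7], [0.3, 0.3], [0.4, 0.3], [0.5, -0.8], [0.3, -0.7], [0.2, 0.0], [0.0, 0.1]]
bez [[483.2 147.5 116.6]] outcap [[480.6 138.6 129.7]]
bez [[598.6 114.6 116.6]] outcap [[596.  105.7 129.7]]
n [-0.157 -0.552  0.819] row [np.float64(-0.9617166657161512), np.float64(0.27404571677697964)]
```

```bash
python3 - <<'E'
from plant import vision
from h import *
c={n:vision.capture(n) for n in("scene","side")}
m={"scene":[((-100,150,35),(136,330)),((-100,-150,35),(357,555)),((-100,-150,0),(362,578)),((30,-150,126),(512,388)),((30,150,126),(252,183)),((8,130,272),(246,72)),((8,-130,252),(483,279))],
"side":[((-100,150,35),(57,458)),((-100,-150,35),(396,437)),((-100,150,0),(60,481)),((-100,-150,0),(396,460)),((30,150,126),(50,275)),((30,-150,126),(380,262)),((8,130,252),(56,170)),((8,-130,252),(374,156))]}
caps={"scene":[(290,261),(390,348)],"side":[(152,296),(287,289)]}
px=lambda u:(np.array(u)-1)/3+[230,90]
s=np.radians(35);n=np.array([-np.sin(s),0,np.cos(s)])
bez=np.array([30-25*np.cos(s),0,126-25*np.sin(s)])+6*n
for k in m:
    f=lambda q:(proj(c[k],W(q,[a for a,_ in m[k]]))-px([b for _,b in m[k]])).ravel()
    q=least_squares(f,[540,125,1.3],loss="soft_l1").x
    print(k,q.round(3));print(f(q).reshape(-1,2).round(1).tolist())
    print((proj(c[k],[W(q,bez+[0,60*g,0]+n*d)[0] for g in(1,-1) for d in (16,10)])).round(1).tolist(),px(caps[k]).tolist())
    # backproject corners at known heights
    for (P,u) in m[k]:
        u=px(u);fl=200/np.tan(np.radians(c[k]["vfov"]/2));T=c[k]["pose"]
        d=T[:3,:3]@[(u[0]-c[k]["cx"])/fl,-(u[1]-c[k]["cy"])/fl,-1];t=(P[2]-T[2,3])/d[2];print(P,(T[:3,3]+t*d).round(0))
    print("tcp",proj(c[k],[[217,478,226],[0,0,0]]).round(1).tolist())
E
```

```text
scene [543.06  125.918   1.292]
[[-0.2, -2.8], [2.8, 0.2], [0.1, 0.1], [-3.0, 2.9], [-0.4, -0.5], [-0.5, -2.0], [1.5, 0.4]]
[[325.8, 174.5], [326.8, 175.2], [359.2, 203.9], [360.1, 204.5]] [[326.3333333333333, 176.66666666666669], [359.66666666666663, 205.66666666666669]]
(-100, 150, 35) [378.  64.  35.]
(-100, -150, 35) [654. -15.  35.]
(-100, -150, 0) [659. -11.   0.]
(30, -150, 126) [697. 125. 126.]
(30, 150, 126) [409. 195. 126.]
(8, 130, 272) [425. 164. 272.]
(8, -130, 252) [667.  97. 252.]
tcp [[315.8, 46.1], [161.0, 164.2]]
side [538.409 124.137   1.292]
[[-0.9, -1.2], [1.0, -1.1], [-0.3, 0.0], [-0.1, 0.1], [0.1, 0.7], [0.8, -0.4], [-0.3, 0.5], [-0.0, 0.7]]
[[280.2, 187.2], [280.3, 187.8], [325.6, 184.9], [325.5, 185.5]] [[280.3333333333333, 188.33333333333331], [325.3333333333333, 186.0]]
(-100, 150, 35) [368.  64.  35.]
(-100, -150, 35) [651. -16.  35.]
(-100, 150, 0) [368.  69.   0.]
(-100, -150, 0) [655. -13.   0.]
(30, 150, 126) [403. 197. 126.]
(30, -150, 126) [688. 111. 126.]
(8, 130, 252) [417. 170. 252.]
(8, -130, 252) [667.  99. 252.]
tcp [[157.4, 111.7], [95.8, 316.2]]
```

Both cameras agree on the yaw (1.292) and on the position to about 3 mm. I'll raise the arm with the fingers closed, then work out the approach.

```bash
python3 -m pendant '{"dp":[[0,0,-0.06],[0,0,-0.12],[0,0,-0.18],[0,0,-0.22],[0,0,-0.22]],"rotation":[[0,0,0],[0,0,0],[0,0,0],[0,0,0],[0,0,0]]}' 0
cat >> h.py <<'E'
S=np.radians(35);N=np.array([-np.sin(S),0,np.cos(S)])
BEZ=np.array([30-25*np.cos(S),0,126-25*np.sin(S)])+6*N
Q=[540,125,1.292]
def frame(q):
    a=q[2];z=-np.array([N[0]*np.cos(a),N[0]*np.sin(a),N[2]]);y=np.array([np.sin(a),-np.cos(a),0])
    return np.c_[np.cross(y,z),y,z]
def cap(q,g,h): return W(q,BEZ+[0,60*g,0]+h*N)[0]
def go(P,R):
    "shift (mm) and rotvec in present tool axes to reach world P,R"
    from plant import get_obs
    o=get_obs();R0=Rn.from_euler("xyz",o["tcp_rot"]).as_matrix()
    return (R0.T@(np.array(P)-o["tool_pos"])).round(1),Rn.from_matrix(R0.T@R).as_rotvec().round(4)
E
python3 - <<'E'
from h import *
from plant import vision
R=frame(Q);print(R.round(3))
print(go(cap(Q,1,250)+[-20,0,80],R))
print(vision.capture("wrist")["T_tool_cam"].round(3))
E
```

```text
time: 1.02
tool_pos: [217.6, 478.5, 450.0]
tcp_rot: [3.135, 0.001, 2.715]
contact_force: [0.7, 0.1, -0.4]
grip_width: 46.5
finger_force: 0.0
[[ 0.225  0.961  0.158]
 [ 0.788 -0.275  0.551]
 [ 0.574  0.    -0.819]]
(array([-382.4, -341.6,   46.7]), array([-0.4273,  0.499 ,  1.3768]))
[[-0.00000e+00  9.65000e-01  2.63000e-01  7.06540e+01]
 [ 1.00000e+00  0.00000e+00 -0.00000e+00 -8.70000e-02]
 [-1.00000e-03  2.63000e-01 -9.65000e-01 -1.57362e+02]
 [ 0.00000e+00  0.00000e+00  0.00000e+00  1.00000e+00]]
```

```bash
sed -i 's/y=np.array(\[np.sin(a),-np.cos(a),0\])/y=np.array([-np.sin(a),np.cos(a),0])/' h.py; python3 - <<'E'
from h import *
R=frame(Q);print(R.round(3))
print(go(cap(Q,1,250)+[-20,0,80],R))
E
```

```text
[[-0.225 -0.961  0.158]
 [-0.788  0.275  0.551]
 [-0.574  0.    -0.819]]
(array([-382.5, -341. ,   45.5]), array([-0.5216, -0.4485, -1.6595]))
```

```bash
python3 -m pendant '{"dp":[[-0.04,-0.034,0.005],[-0.08,-0.068,0.01],[-0.12,-0.102,0.014],[-0.16,-0.137,0.018],[-0.2,-0.17,0.023],[-0.24,-0.205,0.027],[-0.28,-0.24,0.032],[-0.31,-0.273,0.037]],"rotation":[[-0.052,-0.045,-0.166],[-0.104,-0.09,-0.332],[-0.156,-0.135,-0.498],[-0.209,-0.18,-0.664],[-0.261,-0.224,-0.83],[-0.313,-0.269,-0.996],[-0.365,-0.314,-1.162],[-0.417,-0.359,-1.328]]}'
python3 - <<'E'
from h import *
from plant import get_obs
print(get_obs()["joint_positions"])
R=frame(Q)
print(go(cap(Q,1,250)+[-20,0,80],R))
E
```

```text
time: 2.08
tool_pos: [366.1, 154.9, 412.5]
tcp_rot: [2.991, 0.375, -2.526]
contact_force: [1.2, -0.1, 0.1]
grip_width: 0.2
finger_force: 0.0
[-0.09164854 -0.17503473  1.66652508  0.35954854  1.46648005 -2.31175864]
(array([  37.9, -150.2,  -25.8]), array([-0.1748, -0.1802, -0.6103]))
```

```bash
python3 -m pendant '{"dp":[[0.008,-0.03,-0.005],[0.016,-0.06,-0.01],[0.024,-0.09,-0.015],[0.032,-0.12,-0.02],[0.038,-0.15,-0.026],[0.038,-0.15,-0.026]],"rotation":[[-0.04,-0.04,-0.14],[-0.08,-0.08,-0.28],[-0.12,-0.12,-0.42],[-0.16,-0.16,-0.56],[-0.175,-0.18,-0.61],[-0.175,-0.18,-0.61]]}'
python3 - <<'E'
from h import *
from plant import get_obs,vision
o=get_obs();c=vision.capture("wrist");print(o["joint_positions"].round(2))
cv2.imwrite("pics/w1.png",c["pixels"][:,:,::-1])
R=frame(Q);print(go(cap(Q,1,130),R))
T=np.eye(4);T[:3,:3]=Rn.from_euler("xyz",o["tcp_rot"]).as_matrix();T[:3,3]=o["tool_pos"];T=T@c["T_tool_cam"]
print(proj(c,[cap(Q,g,13) for g in(1,-1)],T).round(1),reds(c["pixels"],100), c["vfov"])
E
```

```text
time: 2.82
tool_pos: [454.6, 78.2, 451.6]
tcp_rot: [3.087, 0.564, -1.942]
contact_force: [0.2, 0.6, 0.1]
grip_width: 0.4
finger_force: 0.0
[-0.39  0.06  1.41  0.57  1.72 -3.1 ]
(array([121.7, -20. , 192.9]), array([ 0.0027, -0.0448, -0.0778]))
[[311.3  85.3]
 [232.5  91.8]] [(np.int32(264), np.int32(0), np.int32(225), np.int32(25), np.int32(24), np.float64(8.0), np.float64(236.8)), (np.int32(746), np.int32(104), np.int32(282), np.int32(60), np.int32(31), np.float64(125.3), np.float64(298.8))] 69.05825733859528
```

View pics/w1.png

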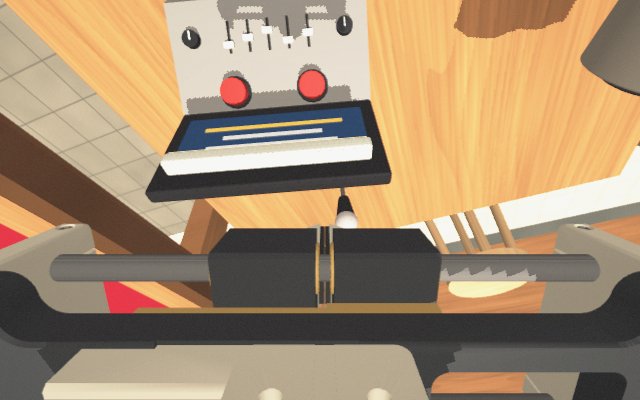

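The wrist view shows both caps, near (235,91) and (312,84), but joint 6 is at its limit. I'll turn the tool half round to the other equivalent orientation.

```bash
sed -i 's/y=np.array(\[-np.sin(a),np.cos(a),0\])/y=np.array([np.sin(a),-np.cos(a),0])/' h.py; python3 -m pendant '{"dp":[[0,0,0],[0,0,0],[0,0,0],[0,0,0],[0,0,0],[0,0,0],[0,0,0],[0,0,0]],"rotation":[[0,0,0.18],[0,0,0.36],[0,0,0.54],[0,0,0.72],[0,0,0.9],[0,0,1.08],[0,0,1.26],[0,0,1.44]]}'
python3 - <<'E'
from h import *
from plant import get_obs
print(get_obs()["joint_positions"])
R=frame(Q)
print(go(cap(Q,1,250)+[0,0,50],R))
E
```

```text
time: 3.88
tool_pos: [452.6, 79.1, 451.9]
tcp_rot: [2.576, 0.022, 2.905]
contact_force: [-1.2, 0.6, -0.5]
grip_width: 0.9
finger_force: 0.0
[-0.39093024  0.05202436  1.41767476  0.56806141  1.72032024 -1.65851122]
(array([  -6.7, -102. ,   30.9]), array([-0.0399,  0.0317,  1.6177]))
```

```bash
python3 -m pendant '{"dp":[[0,-0.012,0.004],[-0.001,-0.025,0.008],[-0.002,-0.037,0.012],[-0.003,-0.05,0.016],[-0.004,-0.062,0.02],[-0.005,-0.075,0.024],[-0.006,-0.09,0.028],[-0.007,-0.102,0.031]],"rotation":[[-0.005,0.004,0.18],[-0.01,0.008,0.36],[-0.015,0.012,0.54],[-0.02,0.016,0.72],[-0.025,0.02,0.9],[-0.03,0.024,1.08],[-0.035,0.028,1.26],[-0.04,0.03,1.44]]}'
python3 - <<'E'
from h import *
from plant import get_obs,vision
o=get_obs();c=vision.capture("wrist");print(o["joint_positions"].round(2))
cv2.imwrite("pics/w2.png",c["pixels"][:,:,::-1])
R=frame(Q);print(go(cap(Q,1,120),R))
T=np.eye(4);T[:3,:3]=Rn.from_euler("xyz",o["tcp_rot"]).as_matrix();T[:3,3]=o["tool_pos"];T=T@c["T_tool_cam"]
print(proj(c,[cap(Q,g,13) for g in(1,-1)],T).round(1).tolist(),[tuple(map(float,r)) for r in reds(c["pixels"],100)])
E
```

```text
time: 4.88
tool_pos: [445.5, 9.3, 371.0]
tcp_rot: [3.021, -0.601, 1.508]
contact_force: [-0.5, 0.0, -0.3]
grip_width: 0.5
finger_force: 0.0
[-0.58  0.1   1.6   0.58  1.64 -0.5 ]
(array([-27. ,  -4.9, 170.1]), array([-0.004 , -0.001 ,  0.1691]))
[[320.8, 183.1], [396.9, 196.5]] [(205.0, 624.0, 0.0, 16.0, 25.0, 634.2, 8.0)]
```

View pics/w2.png

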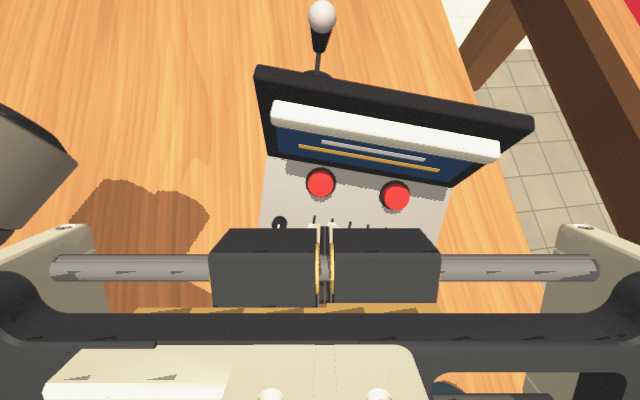

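The caps appear at (321,183) and (396,196), matching the predicted (320.8,183) and (397,196.5). Next I'll descend to the left one.

```bash
python3 -m pendant '{"dp":[[-0.007,-0.001,0.03],[-0.014,-0.002,0.06],[-0.02,-0.003,0.09],[-0.027,-0.005,0.13],[-0.027,-0.005,0.17],[-0.027,-0.005,0.17]],"rotation":[[0,0,0.06],[0,0,0.12],[-0.004,0,0.169],[-0.004,0,0.169],[-0.004,0,0.169],[-0.004,0,0.169]]}'
python3 - <<'E'
from h import *
from plant import get_obs,vision
R=frame(Q);o=get_obs();c=vision.capture("wrist");print(o["joint_positions"].round(2));print(go(cap(Q,1,26),R))
T=np.eye(4);T[:3,:3]=Rn.from_euler("xyz",o["tcp_rot"]).as_matrix();T[:3,3]=o["tool_pos"];T=T@c["T_tool_cam"]
print(proj(c,[cap(Q,g,h) for g in(1,-1) for h in (16,10)],T).round(1).tolist());
cv2.imwrite("pics/w3.png",c["pixels"][:,:,::-1])
E
```

```text
time: 5.68
tool_pos: [464.9, 83.0, 215.6]
tcp_rot: [3.134, -0.612, 1.312]
contact_force: [-0.7, 0.2, 0.4]
grip_width: 0.4
finger_force: 0.0
[-0.4   0.24  1.88  0.66  1.2  -0.44]
(array([-2.3, -0.7, 95.2]), array([-0.0005, -0.0012,  0.0176]))
[[325.2, 196.9], [325.2, 195.2], [453.9, 199.1], [451.2, 197.3]]
```

View pics/w3.png

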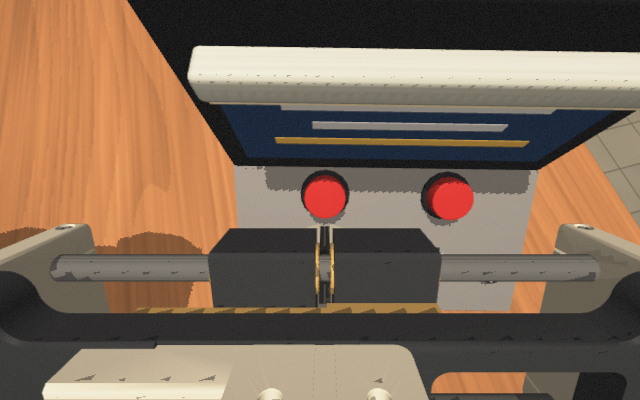

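```bash
cat >> h.py <<'E'
def feel(k=8):
    from plant import get_obs,vision
    R=frame(Q);f=[];p=[]
    for i in range(k):
        o=get_obs();f.append(o["contact_force"]);p.append(o["tool_pos"]);vision.capture("wrist")
    f=np.array(f)@R;p=np.mean(p,0)
    print("F tool",f.mean(0).round(2),"sd",f.std(0).round(2),"t",round(o["time"],2))
    for g in(1,-1): print("rel bezel",g,((p-cap(Q,g,0))@R).round(2))
E
python3 -m pendant '{"dp":[[-0.001,0,0.02],[-0.002,0,0.04],[-0.002,0,0.06],[-0.002,0,0.08],[-0.002,-0.001,0.09],[-0.002,-0.001,0.095],[-0.002,-0.001,0.095]],"rotation":[[0,0,0.01],[0,0,0.018],[0,0,0.018],[0,0,0.018],[0,0,0.018],[0,0,0.018],[0,0,0.018]]}'
python3 -c "
from h import *
feel()"
```

```text
time: 6.6
tool_pos: [481.4, 131.9, 138.9]
tcp_rot: [3.139, -0.612, 1.29]
contact_force: [-0.1, 0.0, 0.3]
grip_width: 0.2
finger_force: 0.0
F tool [-0.12 -0.1  -0.13] sd [0.22 0.44 0.48] t 6.95
rel bezel 1 [  0.06   1.81 -27.22]
rel bezel -1 [ 6.0000e-02 -1.1819e+02 -2.7220e+01]
```

```bash
python3 -m pendant '{"dp":[[0,-0.002,0.003],[0,-0.002,0.006],[0,-0.002,0.008]],"rotation":[[0,0,0],[0,0,0],[0,0,0]]}'
for i in 1; do python3 -c "
from h import *
feel(3)"; done
python3 -m pendant '{"dp":[[0,0,0.001],[0,0,0.002]],"rotation":[[0,0,0],[0,0,0]]}'
python3 -c "
from h import *
feel(3)"
```

```text
time: 7.38
tool_pos: [480.5, 137.3, 131.7]
tcp_rot: [3.141, -0.612, 1.29]
contact_force: [0.5, 0.1, -0.8]
grip_width: 0.4
finger_force: 0.0
F tool [-0.23  0.09  0.37] sd [0.36 0.28 0.33] t 7.47
rel bezel 1 [ -0.04  -0.63 -18.45]
rel bezel -1 [-4.0000e-02 -1.2063e+02 -1.8450e+01]
time: 7.78
tool_pos: [481.0, 138.1, 130.4]
tcp_rot: [3.14, -0.612, 1.29]
contact_force: [-0.8, -1.2, 2.0]
grip_width: 0.6
finger_force: 1.4
F tool [-0.04 -0.36 -2.24] sd [0.11 0.1  0.22] t 7.88
rel bezel 1 [-1.000e-02 -3.700e-01 -1.684e+01]
rel bezel -1 [-1.0000e-02 -1.2037e+02 -1.6840e+01]
```

```bash
python3 -m pendant '{"dp":[[0,0,0.001],[0,0,0.002],[0,0,0.002]],"rotation":[[0,0,0],[0,0,0],[0,0,0]]}'
python3 -c "
from h import *
feel(6)"
```

```text
time: 8.3
tool_pos: [481.3, 139.3, 128.7]
tcp_rot: [3.14, -0.612, 1.29]
contact_force: [-1.4, -2.7, 2.9]
grip_width: 0.1
finger_force: 1.7
F tool [-0.35 -0.51 -3.52] sd [0.3  0.16 0.45] t 8.55
rel bezel 1 [ -0.   -0.4 -14.8]
rel bezel -1 [  -0.  -120.4  -14.8]
```

The left cap moves at 3.5 N, so it is out (a locked cap would need 5 N). Clicking it.

```bash
python3 -m pendant '{"dp":[[0,0,0.002],[0,0,0.004],[0,0,0.006],[0,0,0.008],[0,0,0.0095],[0,0,0.0105],[0,0,0.011],[0,0,0.011]],"rotation":[[0,0,0],[0,0,0],[0,0,0],[0,0,0],[0,0,0],[0,0,0],[0,0,0],[0,0,0]]}'
python3 -c "
from h import *
feel(4)"
```

```text
time: 9.6
tool_pos: [483.0, 144.8, 120.6]
tcp_rot: [3.139, -0.612, 1.291]
contact_force: [-8.6, -13.0, 18.4]
grip_width: 0.4
finger_force: 11.7
F tool [ -1.36  -5.13 -23.48] sd [0.28 0.35 0.41] t 9.75
rel bezel 1 [ 0.06 -0.29 -4.9 ]
rel bezel -1 [ 6.0000e-02 -1.2029e+02 -4.9000e+00]
```

```bash
python3 -m pendant '{"dp":[[0,0,-0.002],[0,0,-0.004],[0,0,-0.006],[0,0,-0.008],[0,0,-0.010],[0,0,-0.015],[0,0,-0.020],[0,0,-0.020]],"rotation":[[0,0,0],[0,0,0],[0,0,0],[0,0,0],[0,0,0],[0,0,0],[0,0,0],[0,0,0]]}'
python3 -m pendant '{"dp":[[0,0,0.003],[0,0,0.006],[0,0,0.009],[0,0,0.011],[0,0,0.011]],"rotation":[[0,0,0],[0,0,0],[0,0,0],[0,0,0],[0,0,0]]}'
python3 -c "
from h import *
feel(4)"
```

```text
time: 10.8
tool_pos: [480.0, 134.1, 136.4]
tcp_rot: [3.14, -0.612, 1.29]
contact_force: [0.1, -0.3, -0.5]
grip_width: 0.2
finger_force: 0.0
time: 11.42
tool_pos: [481.4, 140.6, 126.9]
tcp_rot: [3.141, -0.612, 1.29]
contact_force: [1.1, 0.1, 0.2]
grip_width: 0.4
finger_force: 0.0
F tool [ 0.36  0.15 -0.09] sd [0.13 0.5  0.41] t 11.57
rel bezel 1 [-1.00e-02 -5.00e-01 -1.27e+01]
rel bezel -1 [-1.000e-02 -1.205e+02 -1.270e+01]
```

No contact at a height of 12.7, where an out cap touches at about 17, so the left switch is locked. Moving to the right one.

```bash
python3 -m pendant '{"dp":[[0,0,-0.015],[0,0,-0.03],[0,0.03,-0.03],[0,0.06,-0.03],[0,0.09,-0.03],[0,0.12,-0.03],[0,0.12,-0.03],[0,0.12,-0.03]],"rotation":[[0,0,0],[0,0,0],[0,0,0],[0,0,0],[0,0,0],[0,0,0],[0,0,0],[0,0,0]]}'
python3 - <<'E'
from h import *
from plant import vision,get_obs
o=get_obs();c=vision.capture("wrist");cv2.imwrite("pics/w4.png",c["pixels"][:,:,::-1]);feel(3);print(o["joint_positions"].round(2),go(cap(Q,-1,23),frame(Q)))
T=np.eye(4);T[:3,:3]=Rn.from_euler("xyz",o["tcp_rot"]).as_matrix();T[:3,3]=o["tool_pos"];T=T@c["T_tool_cam"]
print(proj(c,[cap(Q,-1,h) for h in (16,10)],T).round(1).tolist())
E
```

```text
time: 12.62
tool_pos: [591.1, 90.4, 152.0]
tcp_rot: [3.141, -0.612, 1.289]
contact_force: [-1.0, 0.9, 0.9]
grip_width: 0.4
finger_force: 0.0
F tool [ 0.28 -0.1   0.16] sd [0.13 0.12 0.83] t 12.78
rel bezel 1 [ -0.22 118.54 -43.41]
rel bezel -1 [ -0.22  -1.46 -43.41]
[-0.3   0.52  1.64  0.7   1.11 -0.38] (array([ 0.1,  1.2, 20.3]), array([ 0.0022, -0.001 , -0.0018]))
[[326.1, 223.4], [326.0, 220.3]]
```

View pics/w4.png

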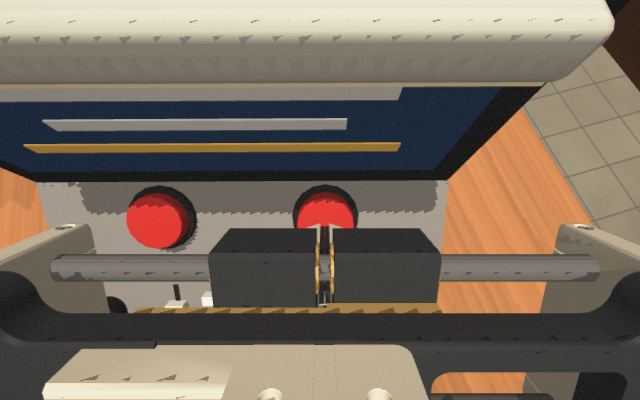

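The right cap is centred under the fingers at column 325, so I can probe it.

```bash
python3 -m pendant '{"dp":[[0,0.001,0.008],[0,0.001,0.016],[0,0.001,0.021],[0,0.001,0.024],[0,0.001,0.024]],"rotation":[[0,0,0],[0,0,0],[0,0,0],[0,0,0],[0,0,0]]}'
python3 -c "
from h import *
feel(3)"
python3 -m pendant '{"dp":[[0,0,0.001],[0,0,0.002],[0,0,0.003],[0,0,0.003]],"rotation":[[0,0,0],[0,0,0],[0,0,0],[0,0,0]]}'
python3 -c "
from h import *
feel(4)"
```

```text
time: 13.45
tool_pos: [596.7, 103.7, 131.8]
tcp_rot: [3.141, -0.612, 1.29]
contact_force: [0.2, -0.7, 0.2]
grip_width: 0.5
finger_force: 0.0
F tool [ 0.12  0.11 -0.42] sd [0.44 0.17 0.51] t 13.55
rel bezel 1 [ -0.25 120.52 -18.97]
rel bezel -1 [ -0.25   0.52 -18.97]
time: 14.1
tool_pos: [597.3, 105.0, 129.7]
tcp_rot: [3.14, -0.612, 1.29]
contact_force: [-0.6, -1.4, 2.1]
grip_width: 0.7
finger_force: 1.4
F tool [ 0.02 -0.35 -2.95] sd [0.19 0.19 0.25] t 14.25
rel bezel 1 [ -0.24 120.62 -16.24]
rel bezel -1 [ -0.24   0.62 -16.24]
```

```bash
python3 -m pendant '{"dp":[[0,0,0.001],[0,0,0.002],[0,0,0.002]],"rotation":[[0,0,0],[0,0,0],[0,0,0]]}'
python3 -c "
from h import *
feel(6)"
```

```text
time: 14.68
tool_pos: [597.7, 106.3, 128.0]
tcp_rot: [3.14, -0.612, 1.29]
contact_force: [0.2, -2.3, 2.0]
grip_width: 0.1
finger_force: 1.7
F tool [-0.49 -0.4  -3.11] sd [0.27 0.59 0.24] t 14.93
rel bezel 1 [ -0.23 120.61 -14.1 ]
rel bezel -1 [ -0.23   0.61 -14.1 ]
```

The right cap also moves at about 3.1 N, so it is out too. Clicking it.

```bash
python3 -m pendant '{"dp":[[0,0,0.002],[0,0,0.004],[0,0,0.006],[0,0,0.008],[0,0,0.0095],[0,0,0.0105],[0,0,0.0105]],"rotation":[[0,0,0],[0,0,0],[0,0,0],[0,0,0],[0,0,0],[0,0,0],[0,0,0]]}'
python3 -c "
from h import *
feel(3)"
```

```text
time: 15.85
tool_pos: [599.2, 111.3, 120.4]
tcp_rot: [3.139, -0.612, 1.291]
contact_force: [-7.5, -9.2, 12.9]
grip_width: 0.4
finger_force: 8.5
F tool [ -1.36  -4.69 -16.65] sd [0.13 0.04 0.33] t 15.95
rel bezel 1 [ -0.19 120.7   -4.81]
rel bezel -1 [-0.19  0.7  -4.81]
```

16.7 N against the stop, so it bottomed. I'll release it and check that it locked.

```bash
python3 -m pendant '{"dp":[[0,0,-0.002],[0,0,-0.004],[0,0,-0.006],[0,0,-0.008],[0,0,-0.010],[0,0,-0.015],[0,0,-0.020],[0,0,-0.020]],"rotation":[[0,0,0],[0,0,0],[0,0,0],[0,0,0],[0,0,0],[0,0,0],[0,0,0],[0,0,0]]}'
python3 -m pendant '{"dp":[[0,0,0.003],[0,0,0.006],[0,0,0.009],[0,0,0.0115],[0,0,0.0115]],"rotation":[[0,0,0],[0,0,0],[0,0,0],[0,0,0],[0,0,0]]}'
python3 -c "
from h import *
feel(4)"
python3 -m pendant '{"dp":[[0,0,-0.02],[0,0,-0.06],[0,0,-0.1],[0,0,-0.14],[0,0,-0.14],[0,0,-0.14]],"rotation":[[0,0,0],[0,0,0],[0,0,0],[0,0,0],[0,0,0],[0,0,0]]}'
python3 - <<'E'
from h import *
from plant import vision
a=[vision.capture(n)["pixels"] for n in("wrist","side")]
b=[a[0][100:300,150:550],a[1][70:270,150:550]]
cv2.imwrite("pics/end.png",cv2.resize(np.vstack(b)[:,:,::-1],None,fx=1.5,fy=1.5))
E
```

```text
time: 17.0
tool_pos: [596.3, 100.7, 136.2]
tcp_rot: [3.14, -0.612, 1.29]
contact_force: [-0.3, 0.4, 0.2]
grip_width: 0.3
finger_force: 0.0
time: 17.62
tool_pos: [597.8, 107.5, 126.1]
tcp_rot: [3.141, -0.612, 1.29]
contact_force: [0.6, 0.0, 0.0]
grip_width: 0.1
finger_force: 0.0
F tool [ 0.08 -0.01  0.15] sd [0.6  0.41 0.28] t 17.77
rel bezel 1 [ -0.23 120.5  -11.97]
rel bezel -1 [ -0.23   0.5  -11.97]
time: 18.58
tool_pos: [575.2, 30.4, 240.3]
tcp_rot: [3.142, -0.612, 1.289]
contact_force: [-0.5, 1.3, 0.1]
grip_width: 0.3
finger_force: 0.0
```

View pics/end.png

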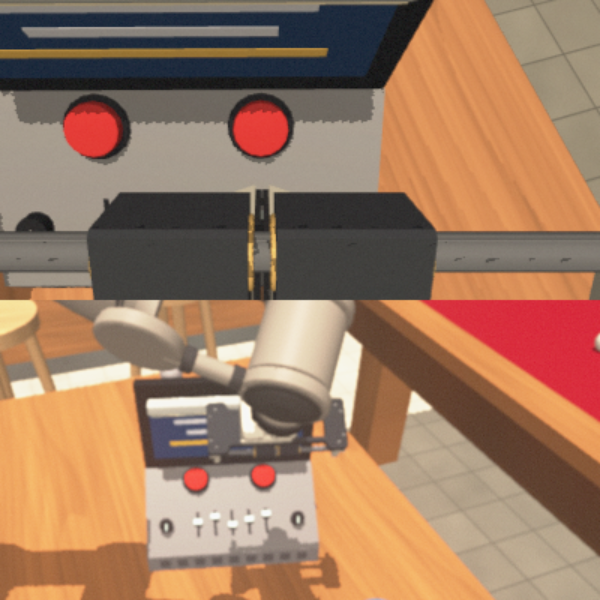

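Both caps sit low in their rings at about (97,128) and (262,128) in the wrist half, and the tool is clear of the console.

```bash
python3 -c "
from plant import workorder
print(workorder.close_job())"
```

```text
the job is handed in; nothing more can be done
None
```

I felt both switches and both were out, so I clicked each once; a re-probe found both locked in, and I handed the job in with the arm clear of the console, having felt no contact except on the caps.

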